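# Gather the napkin rings on the skewer

## Task

Two wooden napkin rings stand on edge, one behind the other, in the little drying stand. Take the skewer from the chopping board by its handle, run it through both rings, lift them out of the stand together on it, and lay the skewer with both rings still on it down on the chopping board, its handle resting flat the way it lay at first. Leave the spatula where it lies.

Things in the scene. Friction and masses are not known exactly. Their poses are not given: they have to be found in the camera images.
- board: Light wooden chopping board lying over the sink, fixed, 300 (x) x 380 (y) x 18 mm high. Origin at the centre of its underside, which is level with the worktop; x and y along its edges; its top is 18 mm above the worktop.
- skewer: Loose, 150 g, lies on the board: dark wooden handle 90 long, 24 wide, 30 mm high, then a 10 mm round steel rod to a 14 mm ball tip. Origin: centre of the handle's underside; x points along the rod to the tip (tip end at x = 192 mm; handle from -45 to 45 mm); z up; rod axis 15 mm above the origin. At the start the tip points to the robot's right (-y within 9 degrees).
- ring_1: Loose dark wooden napkin ring, about 30 g, a plain tube: 60 mm outside, 44 mm hole, 28 mm long. Origin at the centre of the hole; y is its axis. At the start it stands on edge in the stand's bay at stand y = +18 mm (the bay nearer the board), its axis level and along the stand's y, its centre 75 mm above the worktop.
- ring_2: The same as ring_1, in the other bay of the stand, at stand y = -18 mm.
- stand: Small fixed wooden drying stand on the worktop right of the board, 76 (x) x 92 (y) x 52 mm high. Origin: centre of its underside, on the worktop; z up. Side rails carry the rings, low cross walls (52 mm high, below the holes) keep each in its bay. The common axis of both rings runs along the stand's y (within 15 degrees of world y), 75 mm above the origin; nothing blocks the holes.
- spatula: Loose kitchen spatula, 240 mm long, blade 65 mm wide and flat, lying on the board about parallel to the skewer; a bystander that must not be shifted. Which of the two lies nearer the robot varies. Origin near its middle.

How it is judged:
On the way:
1. both rings hang on the skewer, lifted at least 30 mm, clear of the stand (x of ring_1 in the frame of skewer between 0.045 and 0.192 m and y of ring_1 in the frame of skewer between -0.02 and 0.02 m and z of ring_1 in the frame of skewer between -0.007 and 0.037 m and angle between the y axis of each of ring_1, ring_2 and the x axis of skewer, either way round below 1 rad and z of each of ring_1, ring_2 in the frame of stand above 0.105 m and x of ring_2 in the frame of skewer between 0.045 and 0.192 m and y of ring_2 in the frame of skewer between -0.02 and 0.02 m and z of ring_2 in the frame of skewer between -0.007 and 0.037 m), for 0.2 s.
At the end, for the whole second after the job is handed in: Skewer lying on the board as at first: handle centre over the board, underside within 8 mm of its top, tilt under 11 degrees. Both rings threaded on its rod (centres within 20 mm of its axis sideways), over the board, centres under 40 mm above its top. All at rest (x of ring_1 in the frame of skewer between 0.045 and 0.192 m and y of ring_1 in the frame of skewer between -0.02 and 0.02 m and z of ring_1 in the frame of skewer between -0.007 and 0.037 m and angle between the y axis of each of ring_1, ring_2 and the x axis of skewer, either way round below 1 rad and x of ring_1 in the frame of board between -0.15 and 0.15 m and y of ring_1 in the frame of board between -0.19 and 0.19 m and z of each of ring_1, ring_2 in the frame of board below 0.058 m and linear speed of each of ring_1, ring_2, skewer below 0.03 m/s and x of ring_2 in the frame of skewer between 0.045 and 0.192 m and y of ring_2 in the frame of skewer between -0.02 and 0.02 m and z of ring_2 in the frame of skewer between -0.007 and 0.037 m and x of ring_2 in the frame of board between -0.15 and 0.15 m and y of ring_2 in the frame of board between -0.19 and 0.19 m and x of skewer in the frame of board between -0.15 and 0.15 m and y of skewer in the frame of board between -0.19 and 0.19 m and z of skewer in the frame of board between 0.01 and 0.026 m and angle between skewer's own z axis and vertical below 0.2 rad); the robot touches nothing.
It fails at once if the spatula is shifted by more than 30 mm (distance of spatula from where it was at the start of the episode above 0.03 m).
It also fails if it takes over 54 s, if anything falls off the work surface, if the arm or the gripper's body presses on something with over 40 N, if the wrist force passes 120 N, or if a joint passes its speed limit or range.

## Robot

A 6-joint arm with a two-finger parallel gripper is mounted at the origin on a cart in front of the work surface, level with it; the furniture and walls round the work are solid. World frame = base frame: x ahead of the robot, y to its left, z up, the work surface at z = 0. Lengths are in m, angles in rad, forces in N, time in s.
With the tool pointing down it reaches from about 0.25 to 0.775 m from the base axis. Payload 4 kg.
Tool frame: the origin (TCP) lies at the very end of the fingers, on their centre line; the grasp point (between the pads) lies 19 mm behind it; z points along the fingers, y is the line along which they close (so a half turn about z gives the same grasp; the last joint's range is limited). The gripper opens to 94 mm and grips with 3 to 60 N. Pads are 16 mm wide; open, the fingers measure 119 mm over their backs; the gripper's body (75 mm by 177 mm) begins 78 mm behind the grasp point.
Start: joints at [1.193, 0.087, 1.371, -0, 1.684, -0.103], TCP at [0.149, 0.529, 0.206] pointing down, gripper open.
Joint ranges: [-3.1, 3.1], [-0.76, 2.03], [0.27, 2.55], [-1.08, 4.22], [0.17, 2.65], [-2.57, 2.57]. Speed limits (rad/s): [2.79, 2.79, 3.14, 3.14, 3.14, 3.14].

## Interface

Orientations are given as [roll, pitch, yaw] about the fixed x, y, z axes, in that order (R = Rz(yaw) Ry(pitch) Rx(roll)).
In Python, from bench import robot gives the robot as it stands. The module is installed in compiled form; this text tells all that it offers.
- The arm moves only by the tool move_arm, never from a script. Its argument "deltas" is one flat list of numbers, 7 for each row, row after row: the turn, a rotation vector about the tool's x, y, z in rad, then the shift along the tool's x, y, z in cm, then the closure, from -1 (fully open) to 1 (shut). A call has 1 to 8 rows; each row is the pose to reach, as a shift and turn from the pose commanded when the call began, along the tool's axes at that moment; what a row does not reach only later rows make up. A row lasts 1/10 s, in which the tool goes at most 50 mm and 8.59 degrees, less where a joint would pass 70% of its speed; a pose out of reach is approached as far as the arm can. A call with a gripper value outside its range is refused whole. The fingers move at their own pace and stop on an object; the grip force is fixed at half the most. Time passes only in rows, so rows that repeat a pose let the fingers close. It gives the time, the measured TCP pose, the force, the opening and the grip force at its end, in the units of the state.
- robot.get_obs(): the state, without advancing time (a new reading comes with each control period).
- robot.snapshot(name): name is "side" or "top"; returns a dict with "image" (420x560x3 uint8, red, green, blue), "depth" (420x560 float32, m along the optical axis (not along the pixel's ray), 0 where there is no reading), "fov_y" (degrees; the focal length in pixels is half the picture's height over the tangent of half this angle, whatever the lens; pixels are square), "cx", "cy" (the principal point, pixels), "D" ([k1, k2, p1, p2, k3] as OpenCV has them; the pictures are not rectified), "origin" and "orientation" of the camera in the world. Camera axes: x right, y up, looking along -z (the intrinsics and any distortion apply to the point x, -y, -z); pixel columns grow to the right and rows downward; lengths in m; the calibration is good to about 2 mm. A picture is of the moment at which its call begins.
- robot.close_job(): hands the job in; it is judged then, once.
The state is a dict: "time": time; "joint_positions": joint angles; "qvel": joint speeds; "joint_torque": joint torques, N m; "tool_pos": TCP position; "ee_rot": TCP orientation; "wrist_force": force on the tool from outside, world axes, zero at the start; "wrist_torque": the same for the moment, N m; "width": finger opening in m; "finger_force": force on a finger pad.
Only numpy, scipy, OpenCV 4.12 (cv2) and the standard library are available. Lean on these libraries where they do the work, as an engineer would, in place of code of your own. Each camera call takes 0.05 s, during which the arm holds its last target. There are 200 camera calls.

## Working session

There is one attempt and no reset: what is moved stays moved. The work goes in short steps, Python scripts to look and compute and a tool call to move; the robot and the scene stay as the last step left them, time stands still between calls to the robot, and variables do not carry over. Pictures are saved under pics/ and viewed, at most 11 in all, crops included, and the job is handed in when it is done.

Besides the shell and the picture viewer there is one more tool, called as a command line: name --argument value ..., lists and objects as JSON in quotes. move_arm: Moves the arm, as the interface text tells. Its arguments: {"type":"object","properties":{"deltas":{"type":"array","items":{"type":"number"}}},"required":["deltas"]}

```bash
mkdir -p pics; cat > h.py <<'E'
import numpy as np, cv2
from scipy.spatial.transform import Rotation as R
from bench import robot
def rot(o):
    o=np.array(o,float)
    if o.shape==(3,3): return o
    return R.from_euler('xyz',o).as_matrix() if o.size==3 else R.from_quat(o).as_matrix()
def K(s):
    f=s['image'].shape[0]/2/np.tan(np.radians(s['fov_y'])/2)
    return np.array([[f,0,s['cx']],[0,f,s['cy']],[0,0,1]])
def rays(s,px):
    n=cv2.undistortPoints(np.array(px,float).reshape(-1,1,2),K(s),np.array(s['D'],float))[:,0]
    return np.c_[n[:,0],-n[:,1],-np.ones(len(n))]@rot(s['orientation']).T
def plane(s,px,z):
    d=rays(s,px);o=np.array(s['origin']);return o+d*((z-o[2])/d[:,2])[:,None]
def cloud(s):
    h,w=s['depth'].shape;g=np.stack(np.meshgrid(np.arange(w),np.arange(h)),-1).reshape(-1,2)
    P=np.array(s['origin'])+rays(s,g)*s['depth'].reshape(-1,1)
    P[s['depth'].ravel()==0]=np.nan
    return P.reshape(h,w,3)
def save(s,n): cv2.imwrite(f'pics/{n}.png',s['image'][:,:,::-1])
E
python3 - <<'E'
from h import *
for n in('top','side'):
    s=robot.snapshot(n);save(s,n+'0');np.savez(n+'0.npz',**s)
    print(n,s['origin'],s['orientation'],s['fov_y'],s['cx'],s['cy'],s['D'])
print(robot.get_obs())
E
```

```text
top [ 0.46810207 -0.05015137  1.03679698] [ 0.08083024  0.02842665 -1.59407611] 46.579774536229294 277.75388951925606 207.8450775535342 [0.05273472 0.         0.         0.         0.        ]
side [-0.0888782  -0.38118914  0.52914862] [ 0.99403942 -0.01418672 -1.08338748] 52.181510891931836 278.9126160309201 207.1096793982641 [-0.03645942  0.          0.          0.          0.        ]
{'time': 0.1, 'joint_positions': array([ 1.19290565e+00,  8.78891360e-02,  1.37209296e+00, -1.48506894e-05,
        1.68362761e+00, -1.03092855e-01]), 'qvel': array([-1.48583880e-04, -9.27539405e-04, -1.66841378e-03, -3.03973829e-04,
        4.52163923e-04, -5.63516998e-06]), 'joint_torque': array([ 2.13512874e-03, -3.41251194e+01, -3.03301978e+01,  7.19481683e-02,
        3.04257427e-02, -8.30050294e-05]), 'tool_pos': array([0.14906288, 0.52889244, 0.204422  ]), 'ee_rot': array([-3.13958479e+00, -1.92894198e-04,  2.86679298e+00]), 'wrist_force': array([-0.31099221, -0.5195955 ,  1.1571698 ]), 'wrist_torque': array([-0.01935039, -0.01566131,  0.05036457]), 'finger_force': 0.0, 'width': 0.09384562686220554}
```

View pics/top0.png

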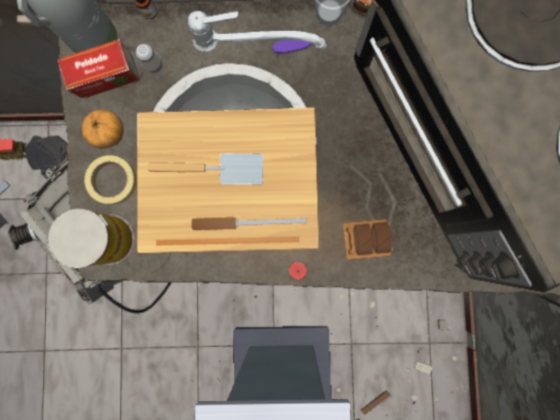

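View pics/side0.png

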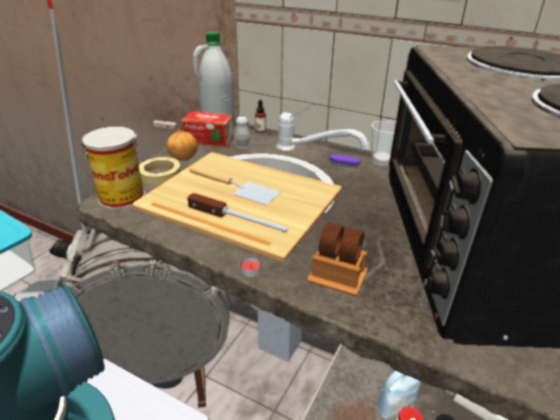

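The top view shows the skewer with its handle at about (215,223) and its tip at about (306,221). The spatula lies beyond it, with its blade at (241,169). The stand with both rings is at about (368,240), and the oven starts near column 440. Next I'll measure these positions.

```bash
python3 - <<'E'
from h import *
s=dict(np.load('top0.npz'));C=cloud(s);im=s['image'].astype(int);Z=C[...,2]
def q(a,n=''): print(n,np.round(a,4))
q(C[[120,190,230],[300,300,250]],'board/pts')
dark=(im.sum(2)<300)
def blob(mask,box,z,n):
    x0,x1,y0,y1=box;m=np.zeros(mask.shape,np.uint8);m[y0:y1,x0:x1]=mask[y0:y1,x0:x1]
    k,l,st,c=cv2.connectedComponentsWithStats(m)
    i=1+np.argmax(st[1:,4]);cnt=cv2.findContours((l==i).astype(np.uint8),0,1)[0][0][:,0].astype(float)
    P=plane(s,cnt,z);r=cv2.minAreaRect(P[:,:2].astype(np.float32)*1000);q(np.array([*r[0],*r[1],r[2]]),n+' rect mm')
    q(np.nanmedian(Z[l==i]),'depth z');return l==i
h=blob(dark,(180,245,205,240),.048,'handle')
# rod : raised pixels, grey
rod=(Z>.024)&(abs(im[...,0]-im[...,2])<40)
r=blob(rod,(232,315,205,235),.035,'rod')
ys,xs=np.where(r); q([xs.min(),xs.max()])
e=plane(s,[[xs.max()+.5,np.median(ys[xs>=xs.max()-4])],[240,np.median(ys[xs<=242])]],.033);q(e,'tip, root')
# stand by height and rings
P=C[200:280,330:410].reshape(-1,3)
for lo,hi in((.035,.06),(.085,.12)):
    p=P[(P[:,2]>lo)&(P[:,2]<hi)]; q(p.min(0));q(p.max(0)); q(np.array(sum(cv2.minAreaRect(p[:,:2].astype(np.float32)*1000)[:2],())+(cv2.minAreaRect(p[:,:2].astype(np.float32)*1000)[2],)))
blob(dark,(335,405,210,265),.1,'rings')
# heights along the ring axis row
for u in range(346,396,3): print(u,np.round(C[238,u],3),end=';')
# side cloud
t=dict(np.load('side0.npz'));D=cloud(t).reshape(-1,3)
st=D[(D[:,1]<-.17)&(D[:,1]>-.36)&(D[:,0]<.45)&(D[:,0]>.2)]
p=st[st[:,2]>.065];q(p.min(0));q(p.max(0));
b=cv2.minAreaRect(p[:,:2].astype(np.float32)*1000);print(b)
# oven / tall stuff nearby
for xx in (.3,.35,.4,.45,.5): 
  g=C.reshape(-1,3);g=g[(abs(g[:,0]-xx)<.01)&(g[:,2]>.06)&(g[:,1]<-.35)]; print(xx,g[:,1].max() if len(g) else None)
E
python3 - <<'E'
import cv2
a=cv2.imread('pics/top0.png')[190:280,170:420];cv2.imwrite('pics/crop0.png',cv2.resize(a,None,fx=3.2,fy=3.2,interpolation=2))
E
```

```text
board/pts [[ 0.7376 -0.0747  0.0154]
 [ 0.5876 -0.0707  0.0184]
 [ 0.5064  0.0363  0.0151]]
handle rect mm [518.6182 122.9461  53.2402  18.3241  88.5508]
depth z 0.0476
rod rect mm [521.169   -7.8608 146.2583  14.4321  89.4494]
depth z 0.0372
 [235 306]
tip, root [[ 0.5235 -0.0821  0.033 ]
 [ 0.5217  0.0551  0.033 ]]
 [ 0.4541 -0.2508  0.0351]
 [ 0.5123 -0.1626  0.06  ]
 [ 483.7399 -206.7325   54.6986   85.3085    4.248 ]
 [ 0.4525 -0.2413  0.085 ]
 [ 0.513  -0.1724  0.1099]
 [ 483.2937 -207.0551   56.9845   66.285     4.2814]
rings rect mm [ 484.6012 -199.0424  130.9926  102.8385   88.5465]
depth z 0.0016
346 [ 0.485 -0.165  0.006];349 [ 0.485 -0.168  0.03 ];352 [ 0.484 -0.171  0.054];355 [ 0.484 -0.177  0.052];358 [ 0.483 -0.176  0.106];361 [ 0.483 -0.182  0.107];364 [ 0.483 -0.187  0.105];367 [ 0.483 -0.193  0.103];370 [ 0.482 -0.199  0.105];373 [ 0.483 -0.213  0.055];376 [ 0.482 -0.21   0.104];379 [ 0.482 -0.216  0.102];382 [ 0.482 -0.221  0.105];385 [ 0.482 -0.227  0.105];388 [ 0.482 -0.233  0.105];391 [ 0.482 -0.239  0.101];394 [ 0.483 -0.265  0.002]; [ 0.4164 -0.36    0.0701]
 [ 0.45   -0.1782  0.2712]
((443.100830078125, -270.769287109375), (184.59844970703125, 21.8920841217041), 80.06281280517578)
0.3 None
0.35 None
0.4 -0.39480954188353884
0.45 -0.3604091480990629
0.5 -0.35177461539575683
```

View pics/crop0.png

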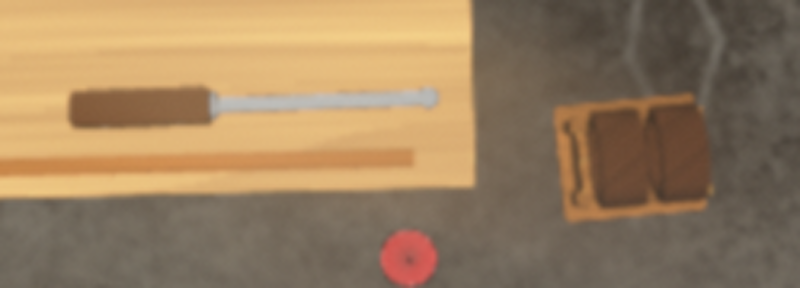

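```bash
cat >> h.py <<'E'
def to(p,yaw,tilt=0):
    """delta (rotvec rad, shift cm) from the current pose to TCP p with tool down at yaw (deg)"""
    o=robot.get_obs();A=rot(o['ee_rot']);B=R.from_euler('xyz',[np.pi,0,np.radians(yaw)]).as_matrix()
    print('t',round(o['time'],2),'pos',np.round(o['tool_pos'],4),'rpy',np.round(o['ee_rot'],4),'w',round(o['width'],4),'F',np.round(o['wrist_force'],1))
    print('turn',np.round(R.from_matrix(A.T@B).as_rotvec(),3),'cm',np.round(A.T@(np.array(p)-o['tool_pos'])*100,2))
E
python3 - <<'E'
from h import *
s=dict(np.load('top0.npz'));C=cloud(s)
im=s['image'];hsv=cv2.cvtColor(im,cv2.COLOR_RGB2HSV).astype(int)
U,V=np.meshgrid(np.arange(560),np.arange(420))
m=(hsv[...,1]<90)&(U>238)&(U<312)&(V>205)&(V<235)
pts=[(u,V[:,u][m[:,u]].mean()) for u in range(240,308) if m[:,u].any()]
P=plane(s,pts,.033);k=np.polyfit(P[:,1],P[:,0],1)
print('rod x=',k,'yaw',np.degrees(np.arctan2(-1,-k[0])),'tip y',P[-1],'resid',np.abs(np.polyval(k,P[:,1])-P[:,0]).max())
# handle edges
hm=(im.sum(2)<300)&(U>180)&(U<245)&(V>205)&(V<238)
P=plane(s,np.argwhere(hm)[:,::-1],.048);print('handle',P.mean(0),np.percentile(P,[1,99],axis=0)[:,:2])
# rings: per column ends of top-height strip; axis via dark/side edges
p=C[215:265,335:405].reshape(-1,3);p=p[(p[:,2]>.07)&(p[:,2]<.115)]
# crest fit: z ~ circle about axis; axis x = a*y+b, fit radius 30 at z 75
from scipy.optimize import least_squares
f=lambda v:np.hypot(p[:,0]-v[0]*(p[:,1]+.207)-v[1],p[:,2]-v[2])-.03
r=least_squares(f,[-.07,.483,.075],loss='soft_l1',f_scale=.002);print('rings axis slope,x,z',r.x,np.percentile(p[:,1],[1,99]),np.std(f(r.x)),len(p))
q=C[200:280,330:410].reshape(-1,3);q=q[(q[:,2]>.03)&(q[:,2]<.12)];b=cv2.minAreaRect(q[:,:2].astype(np.float32)*1000);print(b)
B=plane(s,[[137,112],[317,108],[318,247],[138,252]],.018);print('board corners',B)
to([.52,.11,.17],90.8)
E
```

```text
rod x= [-0.01057747  0.52270127] yaw -89.39397847680354 tip y [ 0.52347391 -0.08309153  0.033     ] resid 0.0005554290392102423
handle [0.51879889 0.12932178 0.048     ] [[0.5110732  0.09807254]
 [0.528358   0.14943522]]
rings axis slope,x,z [-0.06878345  0.48311753  0.07491581] [-0.23876595 -0.17378931] 0.0016471352919826601 965
((483.2208557128906, -206.7652587890625), (59.70403289794922, 85.50543975830078), 3.9814226627349854)
board corners [[ 0.76415188  0.272505    0.018     ]
 [ 0.76158785 -0.11130294  0.018     ]
 [ 0.46764136 -0.10477894  0.018     ]
 [ 0.46631444  0.2708605   0.018     ]]
t 0.1 pos [0.1491 0.5289 0.2044] rpy [-3.1396e+00 -2.0000e-04  2.8668e+00] w 0.0938 F [-0.3 -0.5  1.2]
turn [-2.000e-03  1.000e-03  1.282e+00] cm [-47.07 -30.25   3.49]
```

move_arm --deltas '[0,0,0.15,-5,-3,0,-1,0,0,0.3,-9,-6,0,-1,0,0,0.45,-13,-9,0,-1,0,0,0.6,-18,-12,0,-1,0,0,0.75,-22,-15,0,-1,0,0,0.9,-26,-17,0,-1,0,0,1.05,-31,-20,0,-1,0,0,1.2,-35,-23,1,-1]'

```text
time: 0.9
tool_pos: [0.4128, 0.2269, 0.1989]
ee_rot: [3.14, -0.001, 1.661]
wrist_force: [0.2, 1.1, -0.1]
width: 0.0939
finger_force: 0.0
```

```bash
python3 - <<'E'
from h import *
to([.521,.109,.15],90.6)
E
```

```text
t 0.9 pos [0.4128 0.2269 0.1989] rpy [ 3.1396e+00 -8.0000e-04  1.6607e+00] w 0.0939 F [ 0.2  1.1 -0.1]
turn [ 0.002 -0.001  0.079] cm [-12.72   9.71   4.9 ]
```

move_arm --deltas '[0,0,0.04,-4,3,1.5,-1,0,0,0.08,-8,6,3,-1,0,0,0.08,-11,8.5,4,-1,0,0,0.08,-12.7,9.7,4.9,-1,0,0,0.08,-12.7,9.7,4.9,-1,0,0,0.08,-12.7,9.7,4.9,-1]'

```text
time: 1.5
tool_pos: [0.5194, 0.1113, 0.1487]
ee_rot: [-3.14, -0.001, 1.586]
wrist_force: [-0.8, 0.5, 0.3]
width: 0.0935
finger_force: 0.0
```

```bash
python3 - <<'E'
from h import *
to([.521,.109,.0225],90.6)
E
```

```text
t 1.5 pos [0.5194 0.1113 0.1487] rpy [-3.1396e+00 -6.0000e-04  1.5860e+00] w 0.0935 F [-0.8  0.5  0.3]
turn [-0.002 -0.001  0.005] cm [-0.24  0.18 12.62]
```

move_arm --deltas '[0,0,0,-0.1,0.1,3,-1,0,0,0,-0.1,0.1,6,-1,0,0,0,-0.1,0.1,9,-1,0,0,0,-0.1,0.1,11,-1,0,0,0,-0.1,0.1,12,-1,0,0,0,-0.1,0.1,12.4,-1,0,0,0,-0.1,0.1,12.4,-1,0,0,0,-0.1,0.1,12.4,-1]'

```text
time: 2.3
tool_pos: [0.522, 0.1107, 0.0269]
ee_rot: [3.139, -0.0, 1.587]
wrist_force: [-1.2, -0.5, -0.8]
width: 0.094
finger_force: 0.0
```

```bash
python3 - <<'E'
from h import *
to([.521,.109,.0225],90.6)
s=robot.snapshot('side');a=s['image'][130:270,130:320,::-1];cv2.imwrite('pics/s1.png',cv2.resize(a,None,fx=3,fy=3,interpolation=2))
E
```

```text
t 2.3 pos [0.522  0.1107 0.0269] rpy [ 3.1387e+00 -4.0000e-04  1.5873e+00] w 0.094 F [-1.2 -0.5 -0.8]
turn [ 0.003 -0.     0.006] cm [-0.17 -0.1   0.44]
```

View pics/s1.png

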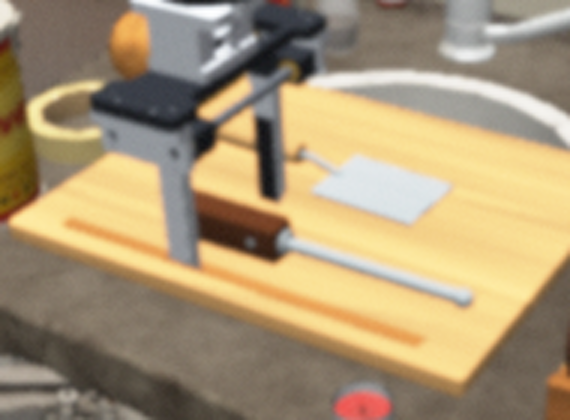

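The open fingers straddle the handle, the near one at crop (180,245) and the far one at (270,190), so I can close.

move_arm --deltas '[0,0,0,0,0,0.2,-1,0,0,0,0,0,0.2,1,0,0,0,0,0,0.2,1,0,0,0,0,0,0.2,1,0,0,0,0,0,0.2,1,0,0,0,0,0,0.2,1,0,0,0,0,0,0.2,1,0,0,0,0,0,0.2,1]'

```text
time: 3.15
tool_pos: [0.521, 0.1103, 0.0233]
ee_rot: [-3.142, -0.0, 1.587]
wrist_force: [0.5, -0.0, 0.0]
width: 0.0411
finger_force: 0.0
```

```bash
python3 - <<'E'
from h import *
to([.521,.109,.12],90.6)
E
```

```text
t 3.15 pos [0.521  0.1103 0.0233] rpy [-3.1416e+00 -1.0000e-04  1.5868e+00] w 0.0411 F [ 0.5 -0.   0. ]
turn [-0.    -0.     0.005] cm [-0.13  0.   -9.67]
```

Keep closing.

move_arm --deltas '[0,0,0,0,0,0,1,0,0,0,0,0,0,1,0,0,0,0,0,0,1,0,0,0,0,0,0,1,0,0,0,0,0,0,1]'

```text
time: 3.65
tool_pos: [0.521, 0.1103, 0.0233]
ee_rot: [3.142, -0.0, 1.587]
wrist_force: [-0.3, 0.6, 0.7]
width: 0.0238
finger_force: 30.0
```

move_arm --deltas '[0,0,0,0,0,-1,1,0,0,0,0,0,-3,1,0,0,0,0,0,-5,1,0,0,0,0,0,-7,1,0,0,0,0,0,-9,1,0,0,0,0,0,-9.7,1,0,0,0,0,0,-9.7,1,0,0,0,0,0,-9.7,1]'

```text
time: 4.45
tool_pos: [0.5204, 0.1103, 0.1195]
ee_rot: [-3.14, 0.0, 1.587]
wrist_force: [-0.1, 0.4, -1.6]
width: 0.0237
finger_force: 30.0
```

```bash
cat >> h.py <<'E'
def skewer(tag,show=True):
    """rod line: top-view depth points (grey, ahead of the handle), in world and in the tool frame"""
    o=robot.get_obs();p=o['tool_pos'];s=robot.snapshot('top');C=cloud(s)
    im=s['image'];S=cv2.cvtColor(im,cv2.COLOR_RGB2HSV)[...,1]
    e=np.array([np.cos(o['ee_rot'][2]),np.sin(o['ee_rot'][2])]);d=C[...,:2]-p[:2]
    a=-(d@e);b=d@np.array([e[1],-e[0]])
    m=(abs(C[...,2]-p[2]-.012)<.03)&(a>.05)&(a<.21)&(abs(b)<.02)
    Q=C[m];A=a[m]
    print('tip reach',A.max(),'n',len(Q))
    k1=np.polyfit(A,Q[:,2],1);k2=np.polyfit(A,b[m],1)
    print('z at 0, slope',np.polyval(k1,0)-.005-p[2],k1[0],' lateral at 0,slope',np.polyval(k2,0),k2[0])
    t=robot.snapshot('side');
    if show: save(t,tag)
    return s,t
E
python3 - <<'E'
from h import *
to([.521,.109,.12],90.6)
skewer('s2')
E
```

```text
t 4.45 pos [0.5204 0.1103 0.1195] rpy [-3.1402  0.      1.5868] w 0.0237 F [-0.1  0.4 -1.6]
turn [-0.001  0.     0.006] cm [-0.13  0.06 -0.05]
tip reach 0.19224065201010554 n 416
z at 0, slope 0.007639631406945374 0.005419058966645734  lateral at 0,slope 0.0006196819583795601 -0.0019076364770633453
```

View pics/s2.png

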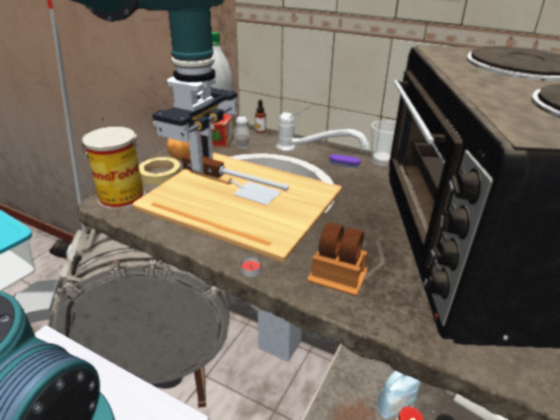

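Skewer held level, lined up with the tool's -x, tip 192 mm ahead. I'll line it up with the rings.

```bash
python3 - <<'E'
from h import *
to([.4647,.0567,.0655],94)
E
```

```text
t 4.55 pos [0.52   0.1102 0.1188] rpy [-3.1388e+00  2.0000e-04  1.5868e+00] w 0.0237 F [ 0.3 -0.2 -1.2]
turn [-0.003  0.    -0.054] cm [-5.26 -5.6   5.34]
```

move_arm --deltas '[0,0,-0.02,-0.5,-1.5,0.5,1,0,0,-0.04,-1.5,-3,2,1,0,0,-0.054,-3,-4.5,3.5,1,0,0,-0.054,-4,-5.4,4.8,1,0,0,-0.054,-5,-5.6,5.3,1,0,0,-0.054,-5.2,-5.6,5.3,1,0,0,-0.054,-5.2,-5.6,5.3,1,0,0,-0.054,-5.2,-5.6,5.3,1]'

```text
time: 5.35
tool_pos: [0.4669, 0.0576, 0.0682]
ee_rot: [3.14, -0.0, 1.641]
wrist_force: [0.1, 0.6, -1.3]
width: 0.0236
finger_force: 30.0
```

```bash
python3 - <<'E'
from h import *
to([.4647,.0567,.0655],94)
s,t=skewer('s3',False)
a=t['image'][180:290,200:390,::-1];cv2.imwrite('pics/s3.png',cv2.resize(a,None,fx=4,fy=4,interpolation=2))
# tip in world from both cameras' depth
o=robot.get_obs();p=o['tool_pos']
for c in (s,t):
    C=cloud(c).reshape(-1,3);e=np.array([np.cos(o['ee_rot'][2]),np.sin(o['ee_rot'][2])]);a=-((C[:,:2]-p[:2])@e)
    m=(a>.18)&(a<.2)&(abs(C[:,2]-.075)<.02)&(abs(C[:,0]-.478)<.02);q=C[m];print(len(q),q.mean(0),q.min(0),q.max(0))
# lateral error of the tip w.r.t. axis in the top view is x - (.4831-.069*(y+.2067))
E
```

```text
t 5.35 pos [0.4669 0.0576 0.0682] rpy [ 3.1398e+00 -3.0000e-04  1.6408e+00] w 0.0236 F [ 0.1  0.6 -1.3]
turn [ 0.002 -0.     0.   ] cm [-0.08 -0.23  0.27]
tip reach 0.19107461241699497 n 381
z at 0, slope 0.008338681387419541 -0.000448037277360771  lateral at 0,slope 0.0011876146968282945 -0.004408681352102275
38 [ 0.48034785 -0.12740961  0.08232164] [ 0.47480011 -0.13292901  0.07633117] [ 0.48658505 -0.12153295  0.08662407]
47 [ 0.47574595 -0.12885125  0.08021728] [ 0.47144729 -0.13444197  0.07368725] [ 0.48296236 -0.12259483  0.08452713]
```

View pics/s3.png

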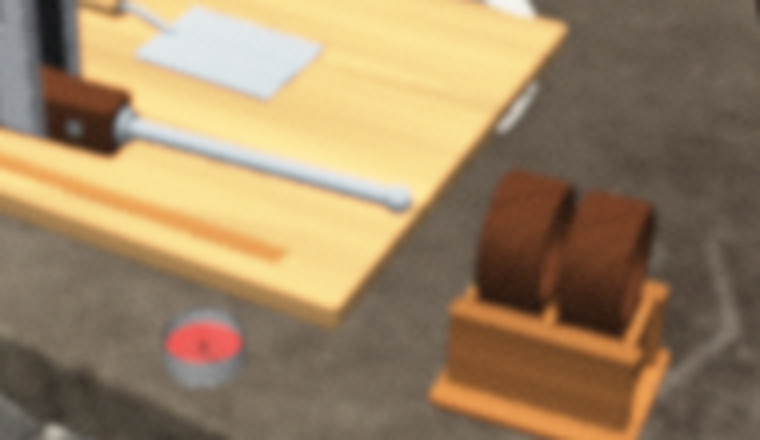

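The tip at crop (400,198) points at the hole of ring_1, about 2 mm off in x and z. I'll correct that and insert.

move_arm --deltas '[0,0,0,0,-0.2,0.2,1,0,0,0,-0.5,-0.2,0.2,1,0,0,0,-1.5,-0.2,0.2,1,0,0,0,-2.5,-0.2,0.2,1,0,0,0,-3.5,-0.2,0.2,1,0,0,0,-4.5,-0.2,0.2,1,0,0,0,-5.5,-0.2,0.2,1,0,0,0,-5.5,-0.2,0.2,1]'

```text
time: 6.25
tool_pos: [0.4678, 0.0009, 0.0654]
ee_rot: [3.141, 0.0, 1.639]
wrist_force: [0.2, 0.9, -1.4]
width: 0.0236
finger_force: 30.0
```

```bash
python3 - <<'E'
from h import *
to([.4751,-.092,.0655],94)
E
```

```text
t 6.25 pos [0.4678 0.0009 0.0654] rpy [3.1414e+00 4.0000e-04 1.6387e+00] w 0.0236 F [ 0.2  0.9 -1.4]
turn [ 0.     0.    -0.002] cm [-9.32  0.09 -0.01]
```

move_arm --deltas '[0,0,0,-1,0,0,1,0,0,0,-2.2,0,0,1,0,0,0,-3.5,0,0,1,0,0,0,-5,0,0,1,0,0,0,-6.5,0,0,1,0,0,0,-8,0,0,1,0,0,0,-9.3,0,0,1,0,0,0,-9.3,0,0,1]'

```text
time: 7.05
tool_pos: [0.4743, -0.0922, 0.0653]
ee_rot: [3.141, 0.0, 1.638]
wrist_force: [-0.3, 0.1, -1.9]
width: 0.0234
finger_force: 30.0
```

```bash
python3 - <<'E'
from h import *
to([.4751,-.092,.15],94)
t=robot.snapshot('side');a=t['image'][170:300,220:420,::-1];cv2.imwrite('pics/s4.png',cv2.resize(a,None,fx=3.5,fy=3.5,interpolation=2))
s=robot.snapshot('top');C=cloud(s)[200:280,340:420].reshape(-1,3)
m=(C[:,1]<-.245)&(C[:,2]>.05)&(C[:,1]>-.32)
print(C[m].min(0),C[m].max(0))
p=C[(C[:,2]>.09)&(C[:,2]<.12)];print(p.min(0),p.max(0))
E
```

```text
t 7.05 pos [ 0.4743 -0.0922  0.0653] rpy [3.1415e+00 4.0000e-04 1.6384e+00] w 0.0234 F [-0.3  0.1 -1.9]
turn [ 0.     0.    -0.002] cm [ 0.01  0.08 -8.47]
[ 0.46243731 -0.28241937  0.05033408] [ 0.51243388 -0.24541401  0.08380224]
[ 0.45750416 -0.24047378  0.09005561] [ 0.51110293 -0.21221723  0.10806075]
```

View pics/s4.png

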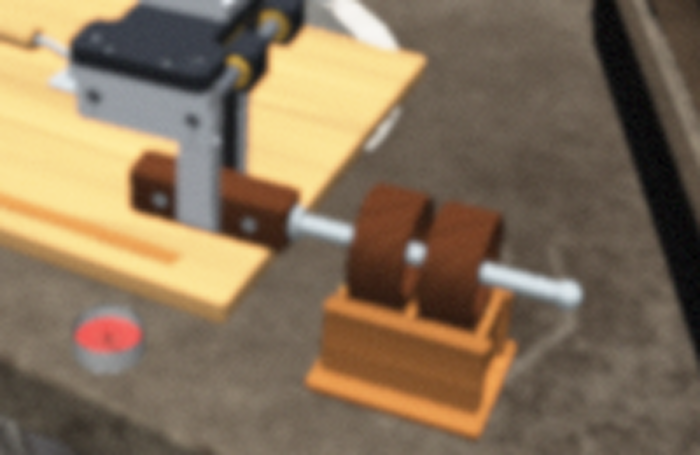

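The rod passes through both rings and its tip sticks out at crop (570,292). I'll lift with the tip slightly up.

move_arm --deltas '[0,-0.01,0,0,0,-0.5,1,0,-0.02,0,0,0,-1,1,0,-0.03,0,0,0,-1.5,1,0,-0.05,0,0,0,-2.2,1,0,-0.05,0,0,0,-3,1,0,-0.05,0,0,0,-4,1,0,-0.05,0,0,0,-5,1,0,-0.05,0,0,0,-6,1]'

```text
time: 7.95
tool_pos: [0.4743, -0.0905, 0.1265]
ee_rot: [3.141, 0.05, 1.641]
wrist_force: [-0.5, -0.7, -2.0]
width: 0.0235
finger_force: 30.0
```

move_arm --deltas '[0,0,0,0,0,-1,1,0,0,0,0,0,-2,1,0,0,0,0,0,-3,1,0,0,0,0,0,-4,1,0,0,0,0,0,-4,1,0,0,0,0,0,-4,1,0,0,0,0,0,-4,1]'

```text
time: 8.65
tool_pos: [0.4736, -0.0882, 0.1646]
ee_rot: [-3.14, 0.049, 1.641]
wrist_force: [-0.2, 0.7, -1.8]
width: 0.0236
finger_force: 30.0
```

```bash
python3 - <<'E'
from h import *
to([.521,.11,.16],90.6)
t=robot.snapshot('side');a=t['image'][100:300,220:420,::-1];cv2.imwrite('pics/s5.png',cv2.resize(a,None,fx=2.8,fy=2.8,interpolation=2))
E
```

```text
t 8.65 pos [ 0.4736 -0.0882  0.1646] rpy [-3.1404  0.0495  1.6409] w 0.0236 F [-0.2  0.7 -1.8]
turn [0.    0.049 0.06 ] cm [19.44  6.11 -0.51]
```

View pics/s5.png

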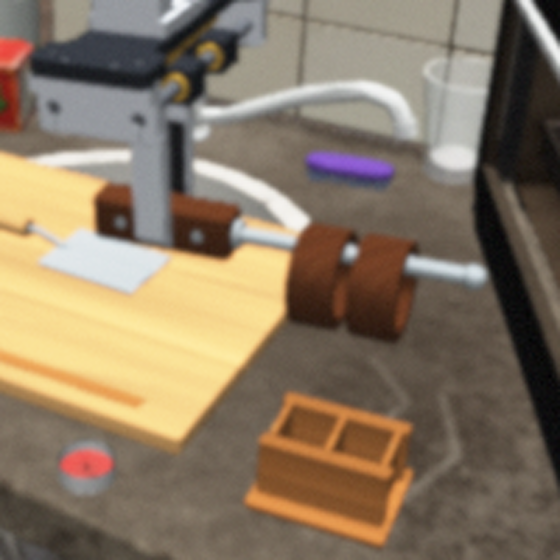

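Both rings hang on the skewer clear of the stand. I'll carry it back over the board.

move_arm --deltas '[0,0,0,0.5,0.1,0,1,0,0,0.01,1.5,0.4,0,1,0,0,0.02,3,1,-0.1,1,0,0,0.03,5,1.6,-0.1,1,0,0,0.04,7,2.3,-0.2,1,0,0,0.05,9,3,-0.2,1,0,0,0.06,11,3.6,-0.3,1,0,0,0.06,12.5,4,-0.3,1]'

```text
time: 9.5
tool_pos: [0.5052, 0.0407, 0.1616]
ee_rot: [3.139, 0.049, 1.582]
wrist_force: [-0.9, -0.5, -2.0]
width: 0.0238
finger_force: 30.0
```

```bash
python3 - <<'E'
from h import *
to([.521,.115,.12],90.6)
E
```

```text
t 9.5 pos [0.5052 0.0407 0.1616] rpy [3.1391 0.0493 1.5816] w 0.0238 F [-0.9 -0.5 -2. ]
turn [0.002 0.049 0.   ] cm [7.61 1.65 3.79]
```

move_arm --deltas '[0,0,0,1.5,0.4,0.2,1,0,0,0,3,0.8,0.6,1,0,0,0,4.5,1.2,1.2,1,0,0,0,5.8,1.5,1.8,1,0,0,0,6.8,1.6,2.5,1,0,0,0,7.4,1.6,3.2,1,0,0,0,7.6,1.6,3.8,1,0,0,0,7.6,1.6,3.8,1]'

```text
time: 10.3
tool_pos: [0.5196, 0.1131, 0.1189]
ee_rot: [3.141, 0.05, 1.581]
wrist_force: [0.6, 0.1, -2.8]
width: 0.0237
finger_force: 30.0
```

```bash
python3 - <<'E'
from h import *
to([.521,.115,.0245],90.6)
skewer('s6')
E
```

```text
t 10.3 pos [0.5196 0.1131 0.1189] rpy [3.1412 0.0505 1.581 ] w 0.0237 F [ 0.6  0.1 -2.8]
turn [ 0.    0.05 -0.  ] cm [0.66 0.13 9.41]
tip reach 0.19096000786262982 n 916
z at 0, slope 0.013154113476093299 0.03656911385776403  lateral at 0,slope 0.0003759044614458228 -0.004599222292144157
```

View pics/s6.png

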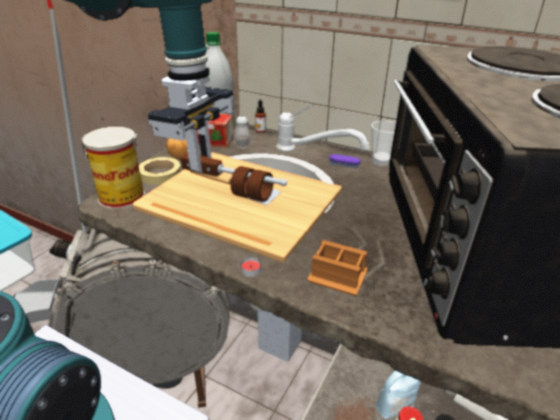

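move_arm --deltas '[0,0,0,0,0.1,1,1,0,0.01,0,0.1,0.1,2,1,0,0.02,0,0.2,0.1,3,1,0,0.03,0,0.3,0.1,4,1,0,0.04,0,0.3,0.1,5,1,0,0.05,0,0.4,0.1,5.8,1,0,0.05,0,0.4,0.1,6,1,0,0.05,0,0.4,0.1,6,1]'

```text
time: 11.2
tool_pos: [0.5215, 0.1142, 0.0597]
ee_rot: [3.139, -0.0, 1.581]
wrist_force: [-0.4, -0.3, -0.7]
width: 0.0237
finger_force: 30.0
```

```bash
python3 - <<'E'
from h import *
to([.521,.115,.024],90.6)
E
```

```text
t 11.2 pos [0.5215 0.1142 0.0597] rpy [ 3.1395e+00 -1.0000e-04  1.5806e+00] w 0.0237 F [-0.4 -0.3 -0.7]
turn [ 0.002 -0.    -0.001] cm [ 0.08 -0.05  3.57]
```

move_arm --deltas '[0,0,0,0,0,0.5,1,0,0,0,0,0,1,1,0,0,0,0,0,1.5,1,0,0,0,0,0,2,1,0,0,0,0,0,2.5,1,0,0,0,0,0,3,1,0,0,0,0,0,3.3,1,0,0,0,0,0,3.3,1]'

```text
time: 12.0
tool_pos: [0.5214, 0.1143, 0.0265]
ee_rot: [3.14, -0.0, 1.581]
wrist_force: [-0.6, 0.5, -1.5]
width: 0.0236
finger_force: 30.0
```

```bash
python3 - <<'E'
from h import *
to([.521,.115,.0235],90.6)
skewer('s7',False)
t=robot.snapshot('side');a=t['image'][120:260,140:340,::-1];cv2.imwrite('pics/s7.png',cv2.resize(a,None,fx=3.5,fy=3.5,interpolation=2))
E
```

```text
t 12.0 pos [0.5214 0.1143 0.0265] rpy [ 3.1399e+00 -1.0000e-04  1.5809e+00] w 0.0236 F [-0.6  0.5 -1.5]
turn [ 0.002 -0.    -0.   ] cm [ 0.07 -0.03  0.3 ]
tip reach 0.20998597424493623 n 965
z at 0, slope -9.921233123960649e-05 -0.04692684816368161  lateral at 0,slope 0.0011359218375118052 -0.006196341832317795
```

View pics/s7.png

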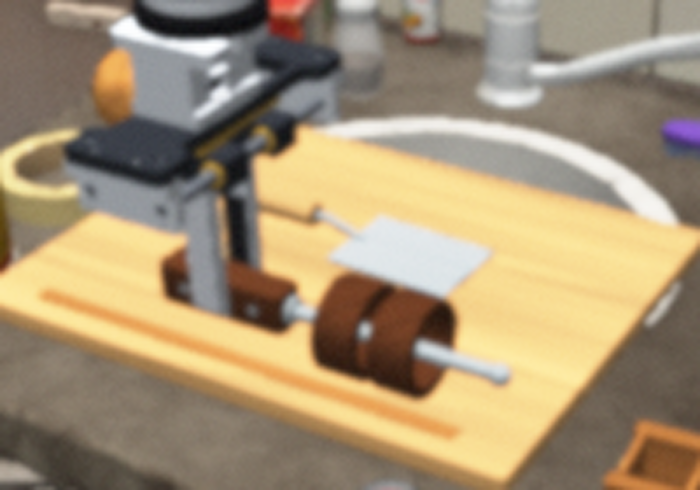

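Rings stand on the board with the rod through them. I'll lower the last 3 mm.

move_arm --deltas '[0,0,0,0,0,0.15,1,0,0,0,0,0,0.3,1,0,0,0,0,0,0.3,1,0,0,0,0,0,0.3,1]'

```text
time: 12.55
tool_pos: [0.5218, 0.1143, 0.0242]
ee_rot: [3.139, -0.0, 1.581]
wrist_force: [0.3, 0.2, -1.4]
width: 0.0236
finger_force: 30.0
```

move_arm --deltas '[0,0,0,0,0,0,0.3,0,0,0,0,0,0,0.3,0,0,0,0,0,0,0,0,0,0,0,0,0,0,0,0,0,0,0,0,0,0,0,0,0,0,0,0,0,0,0,0,0,0,0]'

```text
time: 13.25
tool_pos: [0.5218, 0.1143, 0.0242]
ee_rot: [3.139, -0.0, 1.581]
wrist_force: [-0.8, -0.0, -0.1]
width: 0.0471
finger_force: 0.0
```

Released; opening a little more, then straight up.

move_arm --deltas '[0,0,0,0,0,-0.5,-0.3,0,0,0,0,0,-2,-0.3,0,0,0,0,0,-4,-0.3,0,0,0,0,0,-7,-0.3,0,0,0,0,0,-10,-0.3,0,0,0,0,0,-13,-0.3,0,0,0,0,0,-13,-0.3,0,0,0,0,0,-13,-0.3]'

```text
time: 14.05
tool_pos: [0.5218, 0.1143, 0.1548]
ee_rot: [3.137, -0.0, 1.581]
wrist_force: [0.2, 0.0, 0.5]
width: 0.0608
finger_force: 0.0
```

```bash
python3 - <<'E'
from h import *
t=robot.snapshot('side');a=t['image'][120:260,140:340,::-1];cv2.imwrite('pics/s8.png',cv2.resize(a,None,fx=3.5,fy=3.5,interpolation=2))
C=cloud(t).reshape(-1,3);p=C[(C[:,1]<.06)&(C[:,1]>-.12)&(C[:,0]>.47)&(C[:,0]<.57)&(C[:,2]>.05)]
print('rings',p.min(0),p.max(0));u=robot.snapshot('side');D=cloud(u).reshape(-1,3)
print('change px',(np.abs(u['image'].astype(int)-t['image'])[120:260,140:340].max(2)>40).sum())
C=C[(abs(C[:,0]-.52)<.02)&(abs(C[:,1]-.11)<.06)&(C[:,2]<.08)&(C[:,2]>.025)];print('handle top z',np.percentile(C[:,2],[90,99]))
E
```

```text
rings [ 0.4827109  -0.03668862  0.05001083] [0.54140487 0.02915318 0.07817696]
change px 0
handle top z [0.04753573 0.04883802]
```

View pics/s8.png

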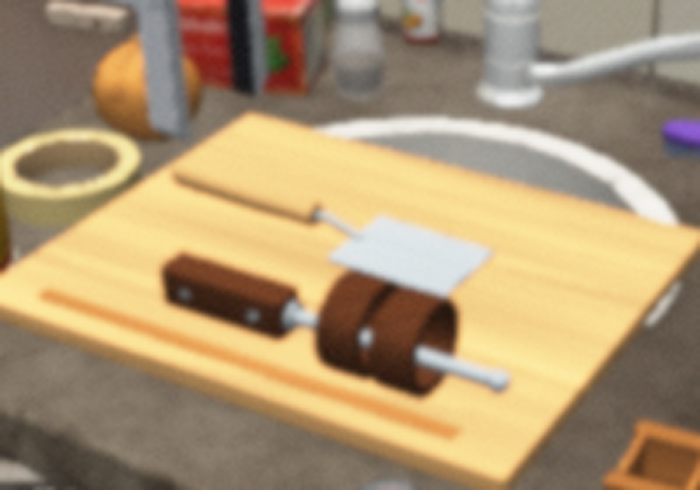

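The skewer lies flat with both rings on its rod, at rest, and the gripper is clear of everything. The spatula hasn't moved. I'm handing the job in.

```bash
python3 -c "
from bench import robot
print(robot.close_job())"
```

```text
the job is handed in; nothing more can be done
None
```

I ran the skewer through both rings, lifted them out of the stand and laid it flat on the board with both still on it. The spatula wasn't touched, and I handed the job in at about 14 s; no verdict came back.

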